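# Demould a cast specimen stand and lock the mould again

## Task

A plaster specimen stand has set in the two-part mould. Free the mould's clamp, draw the sliding half back, take the stand out by its steel post and stand it upright and gently in the empty tray; then close the mould fully and screw its clamp tight again for the next pour. Leave the other things on the bench where they are.

Things in the scene. Friction and masses are not known exactly. Their poses are not given: they have to be found in the camera images.
- mould: Two-part mould on a heavy steel base 150 x 310 x 12 mm that does not move; origin: centre of its underside, -x its front (towards the robot), y along the bed. Aluminium bed 72 mm wide, top at z = 28 mm. The grey fixed half stands at the +y end: 96 mm in x, 48 mm thick, parting face at y = +95 mm, top at z = 76 mm.
- cavity (a point): Fixed point: middle of the closed mould's cavity, on the bed, at mould (0, 95, 28) mm. The cavity is 68 mm square up to z = 52 mm, only 48 mm square above: both halves reach over the stand's foot on all sides. So the stand can be lifted only once the sliding half is well back and the stand has been moved 36 mm or more along -y over the bed, out of the fixed half.
- carriage (a joint): Travel of the sliding half, m: 0 = closed against the fixed half (hard stop); grows towards the mould's -y, at most 0.090. It slides with about 2.5 N when the clamp is free; clamped it holds over 40 N. It may be pulled and pushed by the clamp's handle.
- slide_face (a point): Point on the sliding half: bottom middle of its parting face, at mould (0, 95, 28) mm when closed. The grey half reaches 48 mm to -y of it, 96 mm in x, top at z = 76 mm; behind it a saddle 112 mm in x and 98 mm in y, top at z = 45 mm, carries the clamp.
- clamp (a joint): Angle of the clamp knob, rad: 0 = screwed tight (hard stop); grows as it is unscrewed (anticlockwise seen from the handle's end), at most 2.2. It presses less and less up to 1.3; beyond that the slide is free. It counts as tight below about 0.3. Turning takes 0.1 to 0.2 N m.
- clamp_grip (a point): Grip point on the knob: a black bar handle 66 mm (point y) x 14 mm (point x) x 28 mm high on a stem leaning 30 degrees from vertical to the mould's front. z: the stem's axis, up out of the handle, whose end is 7 mm above and lower edge 21 mm below this point; a hub 22 mm wide beneath. Turns with the handle. Closed, at mould (-76, 0, 99) mm; at clamp 0 the handle lies along the bed.
- stand: Cast specimen stand, white plaster with a steel post, about 0.28 kg: a foot 64 x 64 x 20 mm, on it a step 44 x 44 mm up to 46 mm, in the middle a square bar 12 x 12 mm up to 101 mm. Origin: centre of the underside, z up along the post. It starts in the closed mould at mould (0, 95, 28) mm, sides along the mould's.
- post_grip (a point): Grip point on the stand's post, 82 mm above its underside (post from 46 to 101 mm).
- empty_tray: Empty dark dissection tray, outside 208 (x) x 159 (y) x 46 mm, floor about 182 x 132 mm and 3 mm thick, loose. Origin: centre of the underside. One of two trays, left and right of the mould; this one holds nothing.
- used_tray: The other dissection tray, of the same size, with a tape roll and a spoon in it; to be left alone.
- tape: Roll of masking tape, 109 mm across, 24 mm high, in the used tray; to be left alone.
- spoon: White plastic spoon, 105 mm long, in the used tray; to be left alone.
- jar: Lidded specimen jar, 51 mm across, 59 mm high, origin at its underside; to be left alone.
- beaker: Small glass beaker, 55 x 61 x 68 mm, behind the left tray; to be left alone.
- scalpel: Dissecting knife with a flat handle, 141 mm long, 5 mm high; to be left alone.

How it is judged:
By the outcome, as a careful person would: the job done as asked, in the order asked, and still so for the second after the job is handed in, with the robot touching nothing.
It also fails if it takes over 70 s, if anything falls off the work surface, if the arm or the gripper's body presses on something with over 40 N, if the wrist force passes 120 N, or if a joint passes its speed limit or range.

## Robot

A 6-joint arm with a two-finger parallel gripper is mounted at the origin on a cart in front of the work surface, level with it; the furniture and walls round the work are solid. World frame = base frame: x ahead of the robot, y to its left, z up, the work surface at z = 0. Lengths are in m, angles in degrees, forces in N, time in s.
With the tool pointing down it reaches from about 0.275 to 0.75 m from the base axis. Payload 10.2 kg.
Tool frame: the origin (TCP) lies on the centre line of the jaws, within the pads' length; the fingertips stand ctrl.tips_ahead ahead of it and the grasp point (between the pads) lies 2 mm behind it (ctrl.tips_ahead is the distance from the TCP to the fingertips, in m); z points along the fingers, y is the line along which they close (so a half turn about z gives the same grasp; the last joint's range is limited). The gripper opens to 88 mm and grips with 3 to 60 N. Pads are 18 mm wide; open, the fingers measure 123 mm over their backs; the gripper's body (75 mm by 187 mm) begins 45 mm behind the grasp point.
Start: joints at [-79.091, 17.928, 85.812, -0, 76.261, -12.8], TCP at [0.211, -0.481, 0.256] pointing down, gripper open.
Joint ranges: [-168.41, 168.41], [-55.51, 124.54], [10.69, 146.95], [-70.63, 250.63], [1, 178], [-165.06, 165.06]. Speed limits (degrees/s): [136.94, 136.94, 172.46, 180, 180, 180].

## Interface

Orientations are given as a 3x3 rotation matrix whose columns are the frame's x, y, z axes.
In Python, from cell import monitor, capture, order, ctrl gives the robot as it stands.
- The arm moves only by the tool play_rows, never from a script. Its argument "commands" is a list of rows, each a list of 7 numbers: the shift along the world's x, y, z in m, then the turn, a rotation vector about the world's x, y, z in degrees, then the closure, from 0 (fully open) to 1 (shut). In form: [[x, y, z, rx, ry, rz, jaw], ...]. A call has 1 to 8 rows; each row shifts and turns the commanded pose from where the row before left it; what a row does not reach is not made up. A row lasts 1/12 s, in which the tool goes at most 41.7 mm and 7.16 degrees, less where a joint would pass 70% of its speed; a pose out of reach is approached as far as the arm can. A call with a gripper value outside its range is refused whole. The fingers move at their own pace and stop on an object; "force" is the grip in N (left out, the last holds). Time passes only in rows, so rows that do not move let the fingers close. It gives the time, the measured TCP pose, the force, the opening and the grip force at its end, in the units of the state.
- monitor.read_state(): the state, without advancing time (a new reading comes with each control period).
- capture(name): name is "side" or "top"; returns a dict with "image" (384x512x3 uint8, red, green, blue), "camera_matrix" (3x3 intrinsics, pixels), "dist" ([k1, k2, p1, p2, k3] as OpenCV has them; the pictures are not rectified), "extrinsics" (4x4, takes a point from camera to world coordinates). Camera axes: x right, y down, z forward; pixel columns grow to the right and rows downward; lengths in m; the calibration is good to about 2 mm. A picture is of the moment at which its call begins. There is no depth.
- order.finish_job(): hands the job in; it is judged then, once.
The state is a dict: "clock": time; "qpos": joint angles; "qvel": joint speeds; "joint_efforts": joint torques, N m; "position": TCP position; "tcp_rot": TCP orientation; "force": force on the tool from outside, world axes, zero at the start; "ft_torque": the same for the moment, N m; "grip_width": opening from 0.0 (shut) to 1.0 (fully open); "finger_force": force on a finger pad.
Only numpy, scipy, OpenCV 4.12 (cv2) and the standard library are available. Lean on these libraries where they do the work, as an engineer would, in place of code of your own. Each camera call takes 0.05 s, during which the arm holds its last target. There are 200 camera calls.

## Working session

There is one attempt and no reset: what is moved stays moved. The work goes in short steps, Python scripts to look and compute and a tool call to move; the robot and the scene stay as the last step left them, time stands still between calls to the robot, and variables do not carry over. Pictures are saved under pics/ and viewed, at most 10 in all, crops included, and the job is handed in when it is done.

Besides the shell and the picture viewer there is one more tool, called after "Request:" by a JSON object that holds its "op" and its "data", one argument or row to a line. play_rows: Moves the arm, as the interface text tells. Its arguments: {"type":"object","properties":{"commands":{"type":"array","items":{"type":"array","items":{"type":"number"}}},"force":{"type":"number"}},"required":["commands"]}

```bash
mkdir -p pics; ls; cat > h.py <<'E'
import numpy as np, cv2
from cell import monitor, capture, order, ctrl
def snap(cam,name):
    c=capture(cam); cv2.imwrite('pics/%s.png'%name,c['image'][:,:,::-1]); np.savez('pics/%s.npz'%name,**c); return c
def ray(c,px):
    p=cv2.undistortPoints(np.array([[px]],float),c['camera_matrix'],c['dist'])[0,0]
    E=c['extrinsics']; d=E[:3,:3]@np.array([p[0],p[1],1]); return E[:3,3],d/np.linalg.norm(d)
def onplane(c,px,z):
    o,d=ray(c,px); return o+d*(z-o[2])/d[2]
def tri(c1,p1,c2,p2):
    o1,d1=ray(c1,p1);o2,d2=ray(c2,p2)
    s=np.linalg.lstsq(np.stack([d1,-d2],1),o2-o1,rcond=None)[0]
    a,b=o1+s[0]*d1,o2+s[1]*d2; return (a+b)/2,np.linalg.norm(a-b)
def proj(c,P):
    E=np.linalg.inv(c['extrinsics']); r=cv2.Rodrigues(E[:3,:3])[0]
    return cv2.projectPoints(np.array(P,float).reshape(-1,3),r,E[:3,3],c['camera_matrix'],c['dist'])[0][:,0]
E
python3 - <<'E'
from h import *
np.set_printoptions(precision=4,suppress=True)
for n in('top','side'):
    c=snap(n,n+'0'); print(n,c['extrinsics'],c['camera_matrix'])
    cv2.imwrite('pics/%s0b.png'%n,cv2.resize(c['image'][:,:,::-1],(800,600),interpolation=cv2.INTER_CUBIC))
print(monitor.read_state(),ctrl.tips_ahead)
E
```

```text
pics
top [[-0.0016 -0.9963  0.0855  0.4091]
 [-0.9999  0.0028  0.0143 -0.012 ]
 [-0.0145 -0.0854 -0.9962  1.389 ]
 [ 0.      0.      0.      1.    ]] [[413.1306   0.     259.3139]
 [  0.     413.1306 193.5592]
 [  0.       0.       1.    ]]
side [[ 0.9652 -0.1658  0.202   0.3327]
 [-0.2601 -0.534   0.8045 -0.8376]
 [-0.0255 -0.8291 -0.5586  0.6702]
 [ 0.      0.      0.      1.    ]] [[350.9741   0.     254.1716]
 [  0.     350.9741 190.6427]
 [  0.       0.       1.    ]]
{'clock': 0.1, 'qpos': array([-79.0909,  17.9548,  85.8464,   0.    ,  76.2604, -12.7994]), 'qvel': array([-0.0148, -0.1833,  0.0053, -0.0143,  0.0681,  0.0383]), 'joint_efforts': array([  0.0023, -40.2812, -25.2647,   0.0696,   0.0343,  -0.0001]), 'position': array([ 0.2111, -0.4805,  0.2553]), 'tcp_rot': array([[ 0.9156,  0.4021, -0.0002],
       [ 0.4021, -0.9156,  0.0011],
       [ 0.0002, -0.001 , -1.    ]]), 'force': array([0.4265, 0.3054, 0.4386]), 'ft_torque': array([0.0572, 0.0064, 0.024 ]), 'finger_force': 0.0, 'grip_width': 0.9987423689239913} 0.017
```

View pics/top0b.png

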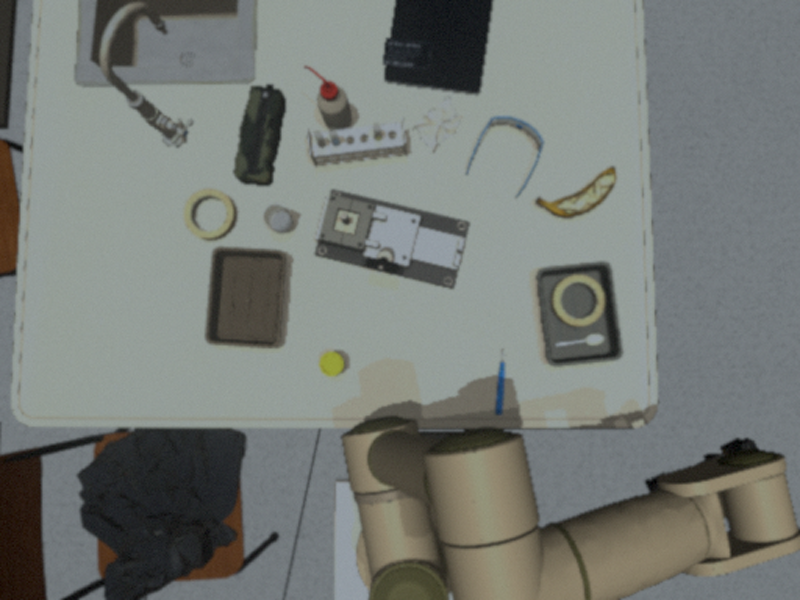

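View pics/side0b.png

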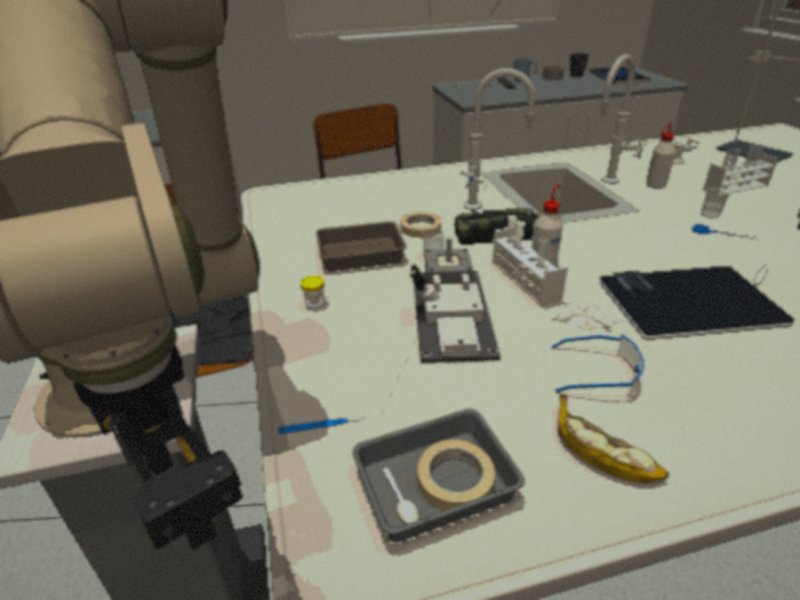

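The top view (scaled 800x600) shows the mould at about (392,238), turned roughly 13°, with the fixed half and post at (347,221) and the knob near (387,262). The empty tray is at (249,298), the jar at (332,362), the beaker at (281,219) and the used tray at (580,312). The side view shows the same layout, with the mould at (455,300).

```bash
python3 - <<'E'
import cv2,numpy as np
t=cv2.imread('pics/top0.png')[115:235,125:310]; s=cv2.imread('pics/side0.png')[130:240,190:330]
t=cv2.resize(t,None,fx=4.3,fy=4.3,interpolation=cv2.INTER_CUBIC)
cv2.imwrite('pics/cropt.png',t[:, :800])
cv2.imwrite('pics/crops.png',cv2.resize(s,None,fx=5,fy=5,interpolation=cv2.INTER_CUBIC))
E
```

```text
(no output)
```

View pics/cropt.png

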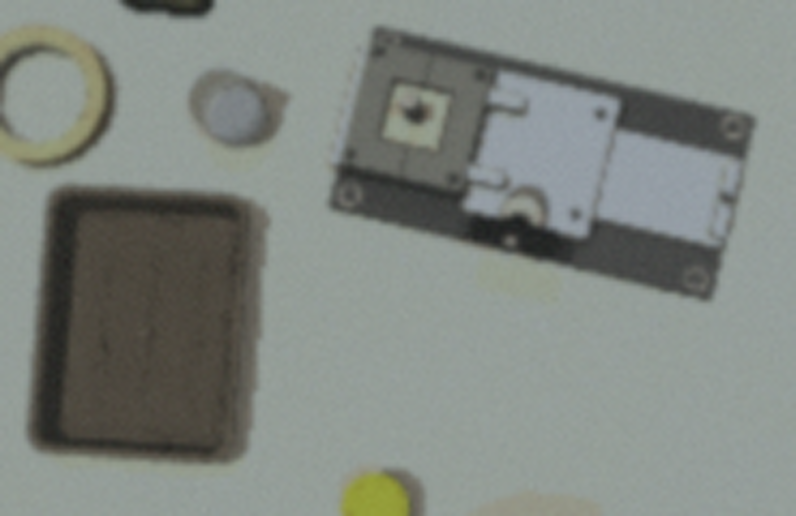

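View pics/crops.png

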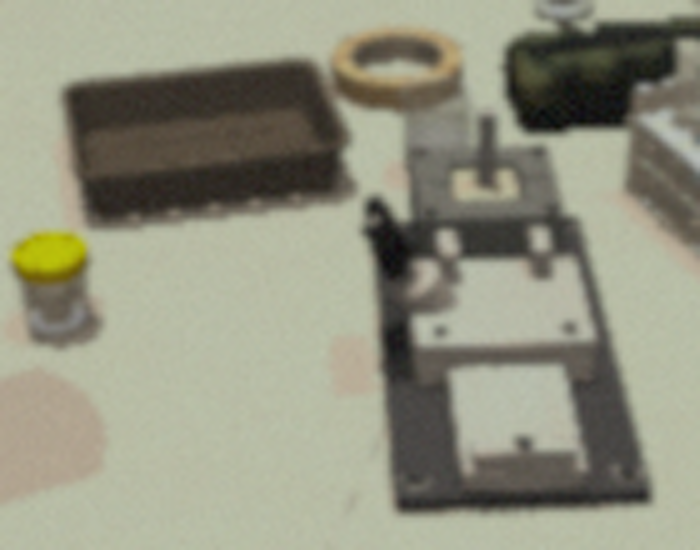

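The crops (top crop scaled 4.3x from pixel (125,115), side crop scaled 5x from (190,130)) show:
- **Base corners:** top crop (372,28), (754,117), (712,298) and (331,205).
- **Post top:** about (418,107) in the top crop and (487,118) in the side crop.
- **Black handle:** top crop (515,240), side crop (385,235).
- **Empty tray:** rim corners at top crop (50,188), (268,200), (245,460) and (32,452).

```bash
cat >> h.py <<'E'
def load(n):
    return dict(np.load('pics/%s.npz'%n))
def fit2(M,W):  # rigid 2D M->W
    a,b=M.mean(0),W.mean(0); H=(M-a).T@(W-b); th=np.arctan2(H[0,1]-H[1,0],H[0,0]+H[1,1])
    R=np.array([[np.cos(th),-np.sin(th)],[np.sin(th),np.cos(th)]]); t=b-R@a
    return np.degrees(th),t,(W-(M@R.T+t))
E
python3 - <<'E'
from h import *
np.set_printoptions(precision=4,suppress=True)
T,S=load('top0'),load('side0')
tp=lambda x,y:((x+.5)/4.3-.5+125,(y+.5)/4.3-.5+115)
sp=lambda x,y:((x+.5)/5-.5+190,(y+.5)/5-.5+130)
C=[tp(*p) for p in[(372,28),(754,117),(712,298),(331,205)]]
M=np.array([[75,155],[75,-155],[-75,-155],[-75,155]])/1e3
W=np.array([onplane(T,p,.012)[:2] for p in C]); print('top',W,fit2(M,W))
# side corners: (-x,-y) and (+x,-y)
W2=np.array([onplane(S,sp(*p),.012)[:2] for p in[(398,497),(648,490)]]);print('side front corners',W2)
print('corner tri',tri(T,C[2],S,sp(398,497)),tri(T,C[1],S,sp(648,490)))
print('post',tri(T,tp(418,107),S,sp(488,117)))
th,t,_=fit2(M,W);c,s=np.cos(np.radians(th)),np.sin(np.radians(th));R=np.array([[c,-s],[s,c]])
for n,P in dict(post=(0,95,129),grip=(-76,0,99),end=(-79.5,0,105)).items():
    p=np.r_[R@np.array(P[:2])/1e3+t,P[2]/1e3]; a=proj(T,p)[0];b=proj(S,p)[0]
    print(n,p,'crop px',(a-[125,115])*4.3,(b-[190,130])*5)
tc=[tp(*p) for p in[(50,188),(268,200),(245,460),(32,452)]]
Mt=np.array([[104,79.5],[104,-79.5],[-104,-79.5],[-104,79.5]])/1e3
Wt=np.array([onplane(T,p,.046)[:2] for p in tc]);print('tray',Wt,fit2(Mt,Wt))
# side rim corners: (70,90) ?,(320,65),(348,135),(82,150)
for p in[(66,90),(318,64),(349,137),(82,178)]: print(onplane(S,sp(*p),.046))
print('jar',onplane(T,tp(376,500),.059),'beaker',onplane(T,tp(237,112),.068))
# mask-based: dark contour of the base and tray
im=T['image'].astype(int); dark=(im.max(2)<115).astype(np.uint8)
n,l,st,ce=cv2.connectedComponentsWithStats(dark)
for i in range(1,n):
    x,y,w,h,A=st[i]
    if A>300 and 120<ce[i][0]<310 and 110<ce[i][1]<240:
        k=cv2.findContours((l==i).astype(np.uint8),0,2)[0][0]; print(A,cv2.boxPoints(cv2.minAreaRect(k)).tolist(),ce[i])
E
```

```text
top [[ 0.7754  0.1716]
 [ 0.7024 -0.1299]
 [ 0.5594 -0.0957]
 [ 0.6338  0.2026]] (np.float64(-13.643858525290861), array([0.6677, 0.0371]), array([[-0.0017,  0.0015],
       [-0.0017,  0.0013],
       [ 0.0011,  0.0001],
       [ 0.0024, -0.0029]]))
side front corners [[ 0.5607 -0.0938]
 [ 0.7003 -0.1295]]
corner tri (array([ 0.5596, -0.0957,  0.0138]), np.float64(0.0008790818660167757)) (array([ 0.7013, -0.1296,  0.0121]), np.float64(0.0020111050632179266))
post (array([0.6872, 0.1218, 0.1292]), np.float64(0.0027587185699644496))
post [0.6901 0.1294 0.129 ] crop px [406.324   99.6144] [484.2254 109.783 ]
grip [0.5939 0.055  0.099 ] crop px [511.1888 237.2699] [376.3863 228.3749]
end [0.5905 0.0559 0.105 ] crop px [509.6247 240.7301] [370.6627 220.3072]
tray [[0.6426 0.4148]
 [0.6323 0.2458]
 [0.4334 0.2606]
 [0.4396 0.4237]] (np.float64(-3.166603384336177), array([0.537 , 0.3362]), array([[-0.0026,  0.0049],
       [-0.0041, -0.0053],
       [ 0.0047, -0.002 ],
       [ 0.0021,  0.0023]]))
[0.4443 0.413  0.046 ]
[0.6446 0.3959 0.046 ]
[0.6351 0.2712 0.046 ]
[0.4355 0.2706 0.046 ]
jar [0.4032 0.1592 0.059 ] beaker [0.6963 0.2662 0.068 ]
2259 [[200.5128173828125, 163.3631134033203], [210.8970947265625, 120.0953140258789], [300.269287109375, 141.5446319580078], [289.885009765625, 184.81243896484375]] [244.5649 152.7698]
3162 [[130.56240844726562, 219.39694213867188], [135.6719970703125, 156.37881469726562], [186.63427734375, 160.51089477539062], [181.52468872070312, 223.52902221679688]] [158.5237 190.0402]
```

```bash
python3 - <<'E'
from h import *
np.set_printoptions(precision=4,suppress=True,linewidth=200)
T,S=load('top0'),load('side0')
tp=lambda x,y:((x+.5)/4.3-.5+125,(y+.5)/4.3-.5+115)
q=np.mean([tp(*p) for p in[(393,78),(451,90),(442,152),(380,138)]],0);print('step centre',onplane(T,q,.074))
g=T['image'].mean(2).astype(int);print(g[131:152,212:234])
g=S['image'].mean(2).astype(int);print(g[150:172,280:298])
for z in(.074,.129):print(proj(T,[.690,.1294,z]),proj(S,[.690,.1294,z]))
# mould parting line / fixed half back top edge
def rgb(n,w,sl): return
a=np.concatenate([cv2.resize(T['image'][118:152,200:245,::-1],(600,453),interpolation=cv2.INTER_NEAREST)],0)
E
```

```text
step centre [0.6922 0.1291 0.074 ]
[[105 105 105 104 103 103 103 103 103 103 101  97  94  97 102 105 102 102 103 105 103 101]
 [103 102 103 104  97  97 101 102 103 104 102  97  91 102 102 102 102 103 106 103 104 103]
 [103 102 102  96  81  79  85  90  94 100  97  93  92 102 103 103 104 103 103 104 105 103]
 [103 104 101  91  79  92 100  96  92  88  83  76  86  92  98 101 104 105 104 105 104 104]
 [102 101  99  92  95 124 133 128 124 118 104  91  90  91  85  86  91  96  96 105 105 103]
 [103 100  95  89 108 138 142 139 133 132 128 129 129 124 107  95  92  91  90 103 101 103]
 [104 103  96  89 117 140 141 138 134 131 125 140 144 143 137 134 127 113  94 100 102 104]
 [106 101  92  95 127 136 137 139 134 124 108 128 140 142 147 147 136 115 101 101 103 104]
 [103 100  90  96 123 124 123 126 123 102  84  98 115 128 144 147 134 106  99 101 105 104]
 [106  98  87 104 128 126 109  90  82  70  62  78  97 121 141 146 131  97 100 103 102 105]
 [103  94  90 119 135 134 116  82  59  55  52  69  97 119 142 145 126  97  99 104 104 106]
 [103  94  96 128 144 145 131 100  73  57  60  80 107 125 142 13
[... 1885 characters left out ...]
12 110 111]
 [116 143 150 147 134 104  76  73  85 121 147 150 130  98  96 107 106 106]
 [131 160 169 166 145 109  77  74  94 130 161 164 143 109  92  97 100 100]
 [129 162 169 164 148 113  85  77  92 128 158 169 153 123  97 100 106 104]
 [132 161 169 166 160 140 117 108 106 122 152 168 161 138 100 105 112 110]
 [129 158 169 169 168 161 155 149 140 140 157 169 163 138 104 106 111 111]
 [123 145 163 161 157 154 152 153 151 146 153 148 143 130 106 104 107 110]
 [114 123 130 134 128 126 129 128 127 129 125 125 120 115 110 109 109 108]
 [112 113 117 112 113 110 114 113 113 114 113 114 109 113 112 111 113 109]]
[[221.3797 141.9274]] [[286.3763 166.4971]]
[[219.5052 138.2116]] [[286.8073 151.9678]]
```

Two independent checks agree: the stand centre from the base fit is (0.690,0.129), and from the plaster square it is (0.692,0.129). Next I plan the handle approach.

```bash
cat >> h.py <<'E'
from scipy.spatial.transform import Rotation as Ro
np.set_printoptions(precision=4,suppress=True,linewidth=160)
TH=-13.64; RM=Ro.from_euler('z',TH,degrees=True).as_matrix(); TM=np.array([.668,.037,0])
def mw(p): return RM@(np.array(p)/1e3)+TM
A=np.array([-.5,0,.8660254])         # stem axis in mould
def handle(ang,car=0,back=0):        # TCP pose; ang deg, car/back mm
    R0=np.array([[0,.8660254,.5],[1,0,0],[0,.5,-.8660254]])
    R=RM@Ro.from_rotvec(np.radians(ang)*A).as_matrix()@R0
    return mw(np.array([-76,-car,99])+A*(back-2)),R
def down(p,yaw):  # yaw of tool x, world deg
    c,s=np.cos(np.radians(yaw)),np.sin(np.radians(yaw))
    return np.array(p),np.array([[c,s,0],[s,-c,0],[0,0,-1.]])
def go(tgt,tag=''):
    s=monitor.read_state(); d=tgt[0]-s['position']; rv=Ro.from_matrix(tgt[1]@s['tcp_rot'].T).as_rotvec(degrees=True)
    print(tag,'d',d,'rv',rv,'|d|',np.linalg.norm(d).round(4),'|rv|',np.linalg.norm(rv).round(2))
def st():
    s=monitor.read_state(); print({k:np.round(s[k],3) for k in('clock','qpos','position','force','ft_torque','grip_width','finger_force')})
E
python3 - <<'E'
from h import *
go(handle(0,0,100)); go(handle(0,0,0)); print(RM@A)
E
```

```text
d [ 0.3355  0.547  -0.0714] rv [-20.002  -23.8449  51.4001] |d| 0.6456 |rv| 60.09
 d [ 0.3841  0.5352 -0.158 ] rv [-20.002  -23.8449  51.4001] |d| 0.6774 |rv| 60.09
[-0.4859  0.1179  0.866 ]
```

Request:
{"op": "play_rows", "data": {
  "commands": [
    [0.021,0.0342,-0.0045,-1.25,-1.49,3.21,0.4],
    [0.021,0.0342,-0.0045,-1.25,-1.49,3.21,0.4],
    [0.021,0.0342,-0.0045,-1.25,-1.49,3.21,0.4],
    [0.021,0.0342,-0.0045,-1.25,-1.49,3.21,0.4],
    [0.021,0.0342,-0.0045,-1.25,-1.49,3.21,0.4],
    [0.021,0.0342,-0.0045,-1.25,-1.49,3.21,0.4],
    [0.021,0.0342,-0.0045,-1.25,-1.49,3.21,0.4],
    [0.021,0.0342,-0.0045,-1.25,-1.49,3.21,0.4]
  ],
  "force": 20
}}

```text
clock: 0.77
position: [0.3795, -0.2052, 0.2196]
tcp_rot: [[0.64, 0.731, 0.239], [0.766, -0.631, -0.121], [0.062, 0.26, -0.963]]
force: [0.9, -1.0, 0.5]
grip_width: 0.599
finger_force: 0.0
```

Request:
{"op": "play_rows", "data": {
  "commands": [
    [0.021,0.0342,-0.0045,-1.25,-1.49,3.21,0.4],
    [0.021,0.0342,-0.0045,-1.25,-1.49,3.21,0.4],
    [0.021,0.0342,-0.0045,-1.25,-1.49,3.21,0.4],
    [0.021,0.0342,-0.0045,-1.25,-1.49,3.21,0.4],
    [0.021,0.0342,-0.0045,-1.25,-1.49,3.21,0.4],
    [0.021,0.0342,-0.0045,-1.25,-1.49,3.21,0.4],
    [0.021,0.0342,-0.0045,-1.25,-1.49,3.21,0.4],
    [0,0,0,0,0,0,0.4]
  ]
}}

```text
clock: 1.43
position: [0.5271, 0.0373, 0.1869]
tcp_rot: [[0.283, 0.843, 0.458], [0.959, -0.255, -0.122], [0.014, 0.474, -0.881]]
force: [-0.3, -0.2, -1.4]
grip_width: 0.601
finger_force: 0.0
```

```bash
python3 - <<'E'
from h import *
st(); go(handle(0,0,100),'pre'); go(handle(0),'grasp')
S=snap('side','side1');T=snap('top','top1')
a=proj(S,mw([-76,0,99]))[0];print(a, proj(T,mw([-76,0,99]))[0])
x,y=int(a[0]),int(a[1])
cs=cv2.resize(S['image'][y-60:y+60,x-50:x+50,::-1],(500,600),interpolation=cv2.INTER_CUBIC)
cv2.imwrite('pics/c1.png',cs)
E
```

```text
{'clock': np.float64(1.433), 'qpos': array([ -6.988,  12.003, 109.4  ,  -7.368,  30.739,  15.037]), 'position': array([0.527, 0.037, 0.187]), 'force': array([-0.348, -0.219, -1.37 ]), 'ft_torque': array([0.031, 0.167, 0.045]), 'grip_width': np.float64(0.601), 'finger_force': np.float64(0.0)}
pre d [ 0.0194  0.0292 -0.003 ] rv [-1.2169 -1.4481  2.7697] |d| 0.0352 |rv| 3.35
grasp d [ 0.068   0.0174 -0.0896] rv [-1.2169 -1.4481  2.7697] |d| 0.1139 |rv| 3.35
[265.37   175.6812] [243.9199 170.0958]
```

View pics/c1.png

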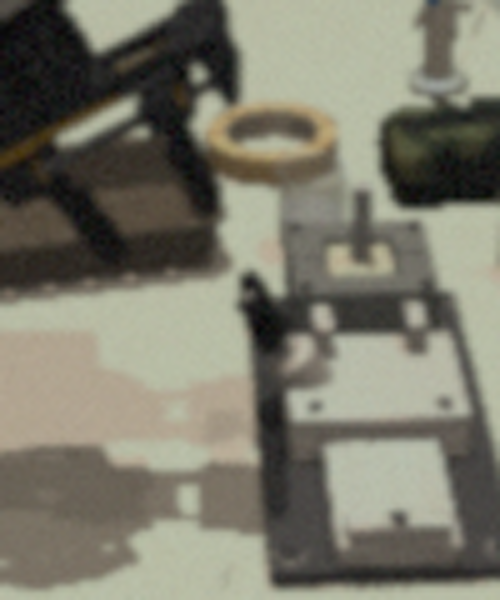

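The crop shows the gripper up and left of the handle, with nothing between them. The black handle spans about (242,275) to (285,345) in the crop. I check that against the predicted outline.

```bash
python3 - <<'E'
from h import *
X=np.array([.866,0,.5]);Y=np.array([0,1,0])
P=np.array([mw(np.array([-76,0,99])+i*7*X+j*33*Y+k*A) for i in(-1,1) for j in(-1,1) for k in(7,-21)])
for n in('side0','top0'):
    c=load(n); q=proj(c,P); h=cv2.convexHull(q.astype(np.float32))[:,0]
    im=c['image'].max(2); x0,y0=(q.min(0)-8).astype(int); x1,y1=(q.max(0)+8).astype(int)
    m=np.zeros(im.shape,np.uint8); cv2.fillConvexPoly(m,np.round(h).astype(int),1)
    print(n,x0,y0); 
    for y in range(y0,y1): print(' '.join(('%3d'%im[y,x])+('*' if m[y,x] else ' ') for x in range(x0,x1)))
E
```

```text
side0 253 159
 84   77   70   71   77  103  145  170  188  187  191  187  189  191  191  186  185  165  128  115  112  114  123  128  129  127 
 67   61   57   52   75  120  168  183  190  189  190  189  187  187  190  188  182  163  123   99   95   94  105  118  123  118 
 51   48   44   50   75  126  172  187  190  189  191  188  189  190  186  186  184  162  119  104   98  102  109  113  118  115 
 45   46   46   47   69  109  154  182  191  188  190  191  188  187  186  184  182  161  125  107  109  111  113  114  113  115 
 46   51   46   47   63   97  140  177  190  188  190  189  189  186  187  184  181  163  121  103  111  116  113  115  115  113 
 49   45   42   52   69   97  133  165  183  189  186  190  189  185  183  184  184  173  139  105  113  113  116  114  116  114 
 51   46   45   55   73   90  114  148  178  186  188  188  189  184  187  184  183  176  152  110  106  114  112  111  111  113 
 48   49   47   60   77   96  103  123  157  183  190  190  188  184  185  187  188  179  154  110  101  111  110  106  107  102 
 48   50   49   65   82   96  101  118  150  1
[... 8365 characters left out ...]
  156  156  156  156  155  159  156  157  157  157  156  157  158  155  156  158  158  157  155  157  155  154  150 
158  156  158  160  159  158  158  156  158  158  158  157  158  155  158  158  157  153  157  156  156  158  157  158  158  157  155  155  154  157  155  158  158  157  156  158  158  157  157 
158  156  157  157  158  158  157  157  159  156  157  156  157  159  157  157  156  154  157  154  155  157  156  158  157  156  155  155  157  157  157  156  161  157  156  157  156  156  160 
157  155  159  155  157  157  158  157  158  158  159  158  156  156  157  155  158  157  157  154  156  155  159  157  157  157  157  158  157  154  157  156  158  158  158  156  156  158  158
```

Predicted and seen outlines match within a pixel. I approach along the stem and grip.

Request:
{"op": "play_rows", "data": {
  "commands": [
    [0.0194,0.0292,-0.003,-1.2,-1.45,2.77,0.4],
    [0,0,0,0,0,0,0.4],
    [0.0081,-0.002,-0.0144,0,0,0,0.4],
    [0.0081,-0.002,-0.0144,0,0,0,0.4],
    [0.0081,-0.002,-0.0144,0,0,0,0.4],
    [0.0081,-0.002,-0.0144,0,0,0,0.4],
    [0.0081,-0.002,-0.0144,0,0,0,0.4],
    [0,0,0,0,0,0,0.4]
  ]
}}

```text
clock: 2.2
position: [0.5854, 0.0494, 0.111]
tcp_rot: [[0.247, 0.841, 0.481], [0.969, -0.215, -0.123], [-0.0, 0.497, -0.868]]
force: [-0.5, 0.1, -0.8]
grip_width: 0.599
finger_force: 0.0
```

```bash
python3 - <<'E'
from h import *
st(); go(handle(0),'grasp')
E
```

```text
{'clock': np.float64(2.2), 'qpos': array([ -4.696,  25.377, 104.85 , -13.479,  20.872,  20.994]), 'position': array([0.585, 0.049, 0.111]), 'force': array([-0.524,  0.089, -0.832]), 'ft_torque': array([0.005, 0.217, 0.026]), 'grip_width': np.float64(0.599), 'finger_force': np.float64(0.0)}
grasp d [ 0.0097  0.0053 -0.0137] rv [-0.0519 -0.2172  0.6784] |d| 0.0176 |rv| 0.71
```

Request:
{"op": "play_rows", "data": {
  "commands": [
    [0.0097,0.0053,-0.0137,0,0,0.6,0.4],
    [0,0,0,0,0,0,0.4],
    [0,0,0,0,0,0,0.4],
    [0,0,0,0,0,0,1],
    [0,0,0,0,0,0,1],
    [0,0,0,0,0,0,1],
    [0,0,0,0,0,0,1],
    [0,0,0,0,0,0,1]
  ],
  "force": 35
}}

```text
clock: 2.87
position: [0.5956, 0.0567, 0.0999]
tcp_rot: [[0.234, 0.842, 0.487], [0.972, -0.203, -0.116], [0.001, 0.5, -0.866]]
force: [-0.1, 0.3, -0.3]
grip_width: 0.243
finger_force: 0.0
```

```bash
python3 - <<'E'
from h import *
st(); go(handle(0),'grasp')
E
```

```text
{'clock': np.float64(2.867), 'qpos': array([ -3.9  ,  27.507, 103.621, -14.229,  19.75 ,  21.801]), 'position': array([0.596, 0.057, 0.1  ]), 'force': array([-0.053,  0.259, -0.334]), 'ft_torque': array([0.035, 0.206, 0.001]), 'grip_width': np.float64(0.243), 'finger_force': np.float64(0.0)}
grasp d [-0.0005 -0.0021 -0.0026] rv [-0.0355  0.037  -0.1111] |d| 0.0034 |rv| 0.12
```

Request:
{"op": "play_rows", "data": {
  "commands": [
    [-0.0005,-0.002,-0.0026,0,0,0,1],
    [0,0,0,0,0,0,1],
    [0,0,0,0,0,0,1],
    [0,0,0,0,0,0,1]
  ]
}}

```text
clock: 3.2
position: [0.5954, 0.0548, 0.0973]
tcp_rot: [[0.234, 0.842, 0.487], [0.972, -0.203, -0.116], [0.001, 0.501, -0.866]]
force: [-1.7, 0.9, 5.4]
grip_width: 0.158
finger_force: 35.0
```

```bash
python3 - <<'E'
from h import *
st(); go(handle(0),'grasp'); print(RM@A*7)
E
```

```text
{'clock': np.float64(3.2), 'qpos': array([ -4.14 ,  27.708, 103.83 , -14.185,  19.28 ,  21.57 ]), 'position': array([0.595, 0.055, 0.097]), 'force': array([-1.722,  0.89 ,  5.436]), 'ft_torque': array([0.011, 0.021, 0.112]), 'grip_width': np.float64(0.158), 'finger_force': np.float64(35.0)}
grasp d [-0.0002 -0.0001  0.    ] rv [-0.029   0.0632 -0.1281] |d| 0.0003 |rv| 0.15
[-3.4013  0.8254  6.0622]
```

Gripped at 13.9 mm. I unscrew by 105° about the stem axis.

Request:
{"op": "play_rows", "data": {
  "commands": [
    [0,0,0,-3.4,0.825,6.06,1],
    [0,0,0,-3.4,0.825,6.06,1],
    [0,0,0,-3.4,0.825,6.06,1],
    [0,0,0,-3.4,0.825,6.06,1],
    [0,0,0,-3.4,0.825,6.06,1]
  ]
}}

```text
clock: 3.62
position: [0.5959, 0.0549, 0.0975]
tcp_rot: [[-0.296, 0.822, 0.487], [0.911, 0.396, -0.116], [-0.289, 0.41, -0.865]]
force: [2.1, 1.9, 3.7]
grip_width: 0.154
finger_force: 35.0
```

```bash
python3 - <<'E'
from h import *
st(); go(handle(35),'h35')
E
```

```text
{'clock': np.float64(3.617), 'qpos': array([ -4.134,  27.725, 103.751, -14.115,  19.319, -13.789]), 'position': array([0.596, 0.055, 0.098]), 'force': array([2.066, 1.917, 3.728]), 'ft_torque': array([ 0.278, -0.369,  0.044]), 'grip_width': np.float64(0.154), 'finger_force': np.float64(34.999)}
h35 d [-0.0007 -0.0002 -0.0003] rv [ 0.1019  0.0496 -0.3922] |d| 0.0008 |rv| 0.41
```

Request:
{"op": "play_rows", "data": {
  "commands": [
    [0,0,0,-3.4,0.825,6.06,1],
    [0,0,0,-3.4,0.825,6.06,1],
    [0,0,0,-3.4,0.825,6.06,1],
    [0,0,0,-3.4,0.825,6.06,1],
    [0,0,0,-3.4,0.825,6.06,1],
    [0,0,0,-3.4,0.825,6.06,1],
    [0,0,0,-3.4,0.825,6.06,1],
    [0,0,0,-3.4,0.825,6.06,1]
  ]
}}

```text
clock: 4.28
position: [0.5962, 0.0549, 0.0977]
tcp_rot: [[-0.846, 0.215, 0.487], [0.181, 0.976, -0.117], [-0.501, -0.011, -0.865]]
force: [3.7, 1.2, 3.0]
grip_width: 0.155
finger_force: 35.0
```

Request:
{"op": "play_rows", "data": {
  "commands": [
    [0,0,0,-3.4,0.825,6.06,1],
    [0,0,0,-3.4,0.825,6.06,1],
    [0,0,0,0,0,0,1],
    [-0.0012,-0.0049,0,0,0,0,1],
    [-0.0024,-0.0097,0,0,0,0,1],
    [0,0,0,0,0,0,1]
  ]
}}

```text
clock: 4.78
position: [0.5923, 0.0391, 0.0977]
tcp_rot: [[-0.874, 0.014, 0.487], [-0.05, 0.992, -0.118], [-0.484, -0.128, -0.866]]
force: [3.2, -3.4, 4.9]
grip_width: 0.153
finger_force: 35.0
```

```bash
python3 - <<'E'
from h import *
st(); go(handle(105,15),'h105')
E
```

```text
{'clock': np.float64(4.783), 'qpos': array([ -6.004,  27.154, 104.702, -12.048,  18.704, -86.725]), 'position': array([0.592, 0.039, 0.098]), 'force': array([ 3.205, -3.376,  4.939]), 'ft_torque': array([-0.539, -0.524, -0.147]), 'grip_width': np.float64(0.153), 'finger_force': np.float64(34.998)}
h105 d [-0.0007  0.001  -0.0004] rv [-0.0796  0.0691  0.2084] |d| 0.0013 |rv| 0.23
```

Free. I draw the slide back to about 87 mm, slowly.

Request:
{"op": "play_rows", "data": {
  "commands": [
    [-0.0024,-0.0097,0,0,0,0,1],
    [-0.0024,-0.0097,0,0,0,0,1],
    [-0.0024,-0.0097,0,0,0,0,1],
    [-0.0024,-0.0097,0,0,0,0,1],
    [-0.0024,-0.0097,0,0,0,0,1],
    [-0.0024,-0.0097,0,0,0,0,1],
    [-0.0024,-0.0097,0,0,0,0,1],
    [0,0,0,0,0,0,1]
  ]
}}

```text
clock: 5.45
position: [0.5753, -0.0293, 0.0977]
tcp_rot: [[-0.874, 0.015, 0.486], [-0.05, 0.992, -0.119], [-0.484, -0.129, -0.866]]
force: [2.4, -4.6, 4.7]
grip_width: 0.156
finger_force: 35.0
```

Request:
{"op": "play_rows", "data": {
  "commands": [
    [0,0,0,0,0,0,1],
    [0,0,0,0,0,0,0.4],
    [0,0,0,0,0,0,0.4],
    [0,0,0,0,0,0,0.4],
    [0,0,0,0,0,0,0.4]
  ]
}}

```text
clock: 5.87
position: [0.5743, -0.0273, 0.0963]
tcp_rot: [[-0.876, 0.009, 0.483], [-0.054, 0.992, -0.117], [-0.48, -0.129, -0.868]]
force: [0.2, 0.7, -0.1]
grip_width: 0.44
finger_force: 0.0
```

```bash
python3 - <<'E'
from h import *
st(); go(handle(105,85),'h105,85')
p,R=handle(105,85,90); go((p,R),'retreat')
S=snap('side','side2')
P=mw([0,95,110-2]); go(down(P+[0,0,.06],TH+180),'abovepost')
E
```

```text
{'clock': np.float64(5.867), 'qpos': array([ -14.582,   25.145,  108.371,    1.63 ,   16.689, -107.397]), 'position': array([ 0.574, -0.027,  0.096]), 'force': array([ 0.224,  0.686, -0.145]), 'ft_torque': array([0.129, 0.06 , 0.021]), 'grip_width': np.float64(0.44), 'finger_force': np.float64(0.0)}
h105,85 d [ 0.0008 -0.0006  0.001 ] rv [-0.0371 -0.1919 -0.0155] |d| 0.0014 |rv| 0.2
retreat d [-0.0429  0.01    0.0789] rv [-0.0371 -0.1919 -0.0155] |d| 0.0904 |rv| 0.2
abovepost d [0.116  0.1567 0.0716] rv [ 10.7957  27.8981 -14.6833] |d| 0.2077 |rv| 33.32
```

Request:
{"op": "play_rows", "data": {
  "commands": [
    [-0.0107,0.0025,0.0197,0,0,0,0.2],
    [-0.0107,0.0025,0.0197,0,0,0,0.2],
    [-0.0107,0.0025,0.0197,0,0,0,0.2],
    [-0.0107,0.0025,0.0197,0,0,0,0.2],
    [0.0227,0.0209,0,1.54,4,-2.1,0.2],
    [0.0227,0.0209,0,1.54,4,-2.1,0.2],
    [0.0227,0.0209,0,1.54,4,-2.1,0.2],
    [0.0227,0.0209,0,1.54,4,-2.1,0.2]
  ]
}}

```text
clock: 6.58
position: [0.6233, 0.0674, 0.1762]
tcp_rot: [[-0.969, 0.134, 0.208], [0.122, 0.99, -0.069], [-0.215, -0.042, -0.976]]
force: [-0.2, -1.0, 0.7]
grip_width: 0.805
finger_force: 0.0
```

Request:
{"op": "play_rows", "data": {
  "commands": [
    [0.0227,0.0209,0,1.54,4,-2.1,0.2],
    [0.0227,0.0209,0,1.54,4,-2.1,0.2],
    [0.0227,0.0209,0,1.54,4,-2.1,0.2],
    [0,0,0,0,0,0,0.2],
    [0,0,0,0,0,0,0.2]
  ]
}}

```text
clock: 7.0
position: [0.6914, 0.1292, 0.1731]
tcp_rot: [[-0.972, 0.235, -0.003], [0.235, 0.972, -0.001], [0.003, -0.002, -1.0]]
force: [-0.2, -0.1, 0.0]
grip_width: 0.798
finger_force: 0.0
```

```bash
python3 - <<'E'
from h import *
st(); P=mw([0,95,110-2]); go(down(P+[0,0,.06],TH+180),'abovepost')
S=snap('side','side3');T=snap('top','top3')
c=np.array([287,170])
cv2.imwrite('pics/c3.png',cv2.resize(S['image'][110:230,230:340,::-1],(550,600),interpolation=cv2.INTER_CUBIC))
E
```

```text
{'clock': np.float64(7.0), 'qpos': array([  1.094,  44.933,  55.164,  -0.069,  80.088, -75.32 ]), 'position': array([0.691, 0.129, 0.173]), 'force': array([-0.184, -0.06 ,  0.022]), 'ft_torque': array([ 0.055, -0.088, -0.007]), 'grip_width': np.float64(0.798), 'finger_force': np.float64(0.0)}
abovepost d [-0.001   0.0001 -0.0051] rv [ 0.0715 -0.1838 -0.0659] |d| 0.0052 |rv| 0.21
```

View pics/c3.png

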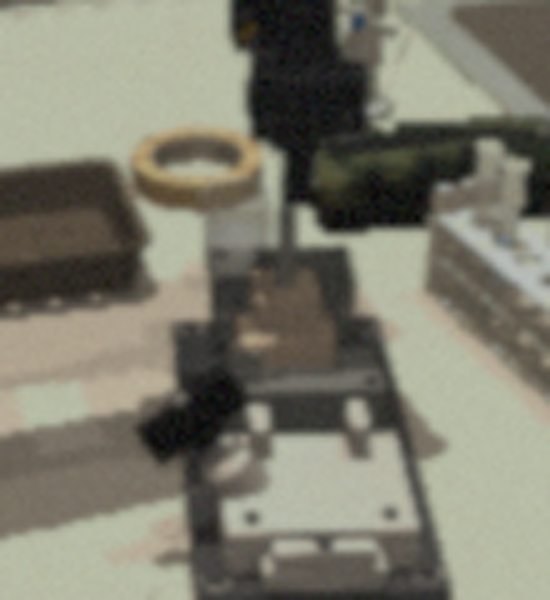

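The slide is back with the handle turned, and the stand is still in the fixed half with the gripper above its post at about crop (288,220). I descend and grip.

Request:
{"op": "play_rows", "data": {
  "commands": [
    [-0.001,0,-0.0217,0,0,0,0.2],
    [0,0,-0.0217,0,0,0,0.2],
    [0,0,-0.0217,0,0,0,0.3],
    [0,0,0,0,0,0,0.6],
    [0,0,0,0,0,0,0.7],
    [0,0,0,0,0,0,0.75],
    [0,0,0,0,0,0,1],
    [0,0,0,0,0,0,1]
  ],
  "force": 25
}}

```text
clock: 7.77
position: [0.6903, 0.1285, 0.1124]
tcp_rot: [[-0.972, 0.236, 0.002], [0.236, 0.972, -0.001], [-0.002, -0.001, -1.0]]
force: [0.1, 0.3, 0.1]
grip_width: 0.368
finger_force: 0.0
```

Request:
{"op": "play_rows", "data": {
  "commands": [
    [0,0,0,0,0,0,1],
    [0,0,0,0,0,0,1],
    [0,0,0,0,0,0,1]
  ]
}}

```text
clock: 8.02
position: [0.69, 0.1287, 0.1109]
tcp_rot: [[-0.972, 0.236, -0.0], [0.236, 0.972, -0.001], [-0.0, -0.001, -1.0]]
force: [0.6, 1.8, 1.2]
grip_width: 0.143
finger_force: 0.8
```

```bash
python3 - <<'E'
from h import *
st(); go(down(mw([0,95,108]),TH+180),'post')
E
```

```text
{'clock': np.float64(8.017), 'qpos': array([  1.043,  47.627,  59.649,  -0.045,  72.73 , -75.318]), 'position': array([0.69 , 0.129, 0.111]), 'force': array([0.571, 1.762, 1.175]), 'ft_torque': array([ 0.323, -0.172, -0.057]), 'grip_width': np.float64(0.143), 'finger_force': np.float64(0.771)}
post d [ 0.0004  0.0006 -0.0029] rv [ 0.0426 -0.0064 -0.015 ] |d| 0.003 |rv| 0.05
```

Request:
{"op": "play_rows", "data": {
  "commands": [
    [0,0,0,0,0,0,1],
    [0,0,0,0,0,0,1],
    [0,0,0,0,0,0,1]
  ]
}}

```text
clock: 8.27
position: [0.6898, 0.1287, 0.1106]
tcp_rot: [[-0.972, 0.235, -0.001], [0.236, 0.972, -0.001], [0.001, -0.001, -1.0]]
force: [-0.4, 1.1, 0.7]
grip_width: 0.13
finger_force: 24.9
```

Request:
{"op": "play_rows", "data": {
  "commands": [
    [0,0,0.0015,0,0,0,1],
    [0,0,0,0,0,0,1],
    [0,0,0,0,0,0,1]
  ]
}}

```text
clock: 8.52
position: [0.6898, 0.1285, 0.112]
tcp_rot: [[-0.972, 0.236, -0.001], [0.236, 0.972, -0.001], [0.001, -0.001, -1.0]]
force: [0.3, 0.0, -1.9]
grip_width: 0.134
finger_force: 24.9
```

```bash
python3 - <<'E'
from h import *
st()
E
```

```text
{'clock': np.float64(8.517), 'qpos': array([  1.034,  47.572,  59.595,  -0.064,  72.894, -75.318]), 'position': array([0.69 , 0.129, 0.112]), 'force': array([ 0.259,  0.047, -1.863]), 'ft_torque': array([ 0.054, -0.131, -0.044]), 'grip_width': np.float64(0.134), 'finger_force': np.float64(24.88)}
```

Request:
{"op": "play_rows", "data": {
  "commands": [
    [-0.0007,-0.0027,0,0,0,0,1],
    [-0.0015,-0.0062,0,0,0,0,1],
    [-0.0015,-0.0062,0,0,0,0,1],
    [-0.0015,-0.0062,0,0,0,0,1],
    [-0.0015,-0.0062,0,0,0,0,1],
    [-0.0015,-0.0062,0,0,0,0,1],
    [-0.0015,-0.0062,0,0,0,0,1],
    [-0.0005,-0.002,0,0,0,0,1]
  ]
}}

```text
clock: 9.18
position: [0.6795, 0.0854, 0.1122]
tcp_rot: [[-0.972, 0.236, -0.001], [0.236, 0.972, -0.001], [0.0, -0.001, -1.0]]
force: [0.4, 0.2, -2.8]
grip_width: 0.132
finger_force: 24.9
```

Request:
{"op": "play_rows", "data": {
  "commands": [
    [0,0,0,0,0,0,1],
    [0,0,0,0,0,0,1]
  ]
}}

```text
clock: 9.35
position: [0.6797, 0.0867, 0.1122]
tcp_rot: [[-0.972, 0.236, -0.001], [0.236, 0.972, -0.001], [0.0, -0.001, -1.0]]
force: [0.3, 0.0, -1.8]
grip_width: 0.138
finger_force: 24.9
```

```bash
python3 - <<'E'
from h import *
st(); go(down(mw([0,52,113]),TH+180),'-43')
S=snap('side','side4')
cv2.imwrite('pics/c4.png',cv2.resize(S['image'][110:230,230:340,::-1],(550,600),interpolation=cv2.INTER_CUBIC))
E
```

```text
{'clock': np.float64(9.35), 'qpos': array([ -2.486,  45.378,  63.663,  -0.055,  70.991, -78.834]), 'position': array([0.68 , 0.087, 0.112]), 'force': array([ 0.323,  0.026, -1.775]), 'ft_torque': array([ 0.059, -0.121, -0.02 ]), 'grip_width': np.float64(0.138), 'finger_force': np.float64(24.88)}
-43 d [0.0006 0.0008 0.0008] rv [ 0.0502 -0.0345 -0.0055] |d| 0.0013 |rv| 0.06
```

View pics/c4.png

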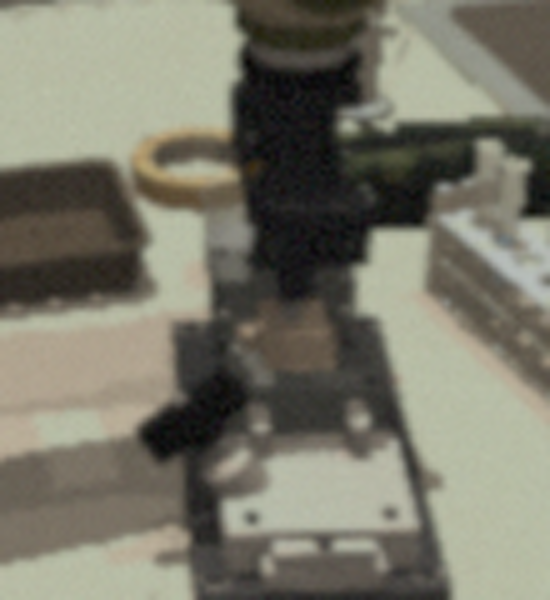

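The stand has moved about 43 mm and is clear of both halves. I lift it and refine the tray centre.

Request:
{"op": "play_rows", "data": {
  "commands": [
    [0,0,0.005,0,0,0,1],
    [0,0,0.008,0,0,0,1],
    [0,0,0.012,0,0,0,1],
    [0,0,0.015,0,0,0,1],
    [0,0,0.015,0,0,0,1],
    [0,0,0.015,0,0,0,1],
    [0,0,0.015,0,0,0,1],
    [0,0,0,0,0,0,1]
  ]
}}

```text
clock: 10.07
position: [0.6808, 0.0868, 0.2019]
tcp_rot: [[-0.972, 0.235, 0.006], [0.235, 0.972, -0.001], [-0.006, 0.0, -1.0]]
force: [0.4, 0.0, -2.3]
grip_width: 0.13
finger_force: 24.9
```

```bash
python3 - <<'E'
from h import *
st(); T,S=load('top0'),load('side0')
tp=lambda x,y:((x+.5)/4.3-.5+125,(y+.5)/4.3-.5+115)
sp=lambda x,y:((x+.5)/5-.5+190,(y+.5)/5-.5+130)
F=[onplane(T,tp(*p),.003) for p in[(78,210),(238,215),(222,445),(62,440)]];print(np.array(F),np.mean(F,0))
F=np.array([onplane(T,tp(*p),.046) for p in[(52,186),(250,198),(240,462),(30,450)]]);print(F,F.mean(0))
# far rim left corner / right corner in both views
print(tri(T,tp(30,450),S,sp(68,92)),tri(T,tp(240,462),S,sp(84,180)),tri(T,tp(52,186),S,sp(316,64)),tri(T,tp(250,198),S,sp(347,137)))
go(down([.537,.338,.195],TH+180))
E
```

```text
{'clock': np.float64(10.067), 'qpos': array([ -2.47 ,  41.039,  57.793,  -0.058,  80.804, -78.847]), 'position': array([0.681, 0.087, 0.202]), 'force': array([ 0.437,  0.025, -2.31 ]), 'ft_torque': array([ 0.014, -0.194, -0.058]), 'grip_width': np.float64(0.13), 'finger_force': np.float64(24.88)}
[[0.6322 0.4055 0.003 ]
 [0.6276 0.2777 0.003 ]
 [0.4459 0.2876 0.003 ]
 [0.45   0.414  0.003 ]] [0.5389 0.3462 0.003 ]
[[0.6441 0.4132 0.046 ]
 [0.634  0.2597 0.046 ]
 [0.4319 0.2644 0.046 ]
 [0.4411 0.4252 0.046 ]] [0.5378 0.3406 0.046 ]
(array([0.4442, 0.428 , 0.0367]), np.float64(0.005727071529891947)) (array([0.434 , 0.2638, 0.0481]), np.float64(0.0042909642754975835)) (array([0.6469, 0.4162, 0.036 ]), np.float64(0.0021472775768288615)) (array([0.6314, 0.2584, 0.0534]), np.float64(0.0026131506314672776))
 d [-0.1438  0.2512 -0.0069] rv [ 0.0733  0.3611 -0.0264] |d| 0.2895 |rv| 0.37
```

Request:
{"op": "play_rows", "data": {
  "commands": [
    [-0.0043,0.0077,0,0,0,0,1],
    [-0.01,0.0178,0,0,0,0,1],
    [-0.0143,0.0255,0,0,0,0,1],
    [-0.0143,0.0255,0,0,0,0,1],
    [-0.0143,0.0255,0,0,0,0,1],
    [-0.0143,0.0255,0,0,0,0,1],
    [-0.0143,0.0255,0,0,0,0,1],
    [-0.0143,0.0255,0,0,0,0,1]
  ]
}}

```text
clock: 10.73
position: [0.5779, 0.2667, 0.1962]
tcp_rot: [[-0.972, 0.235, -0.002], [0.235, 0.972, -0.001], [0.002, -0.002, -1.0]]
force: [0.2, -0.6, -2.6]
grip_width: 0.132
finger_force: 24.9
```

Request:
{"op": "play_rows", "data": {
  "commands": [
    [-0.0143,0.0255,0,0,0,0,1],
    [-0.0143,0.0255,0,0,0,0,1],
    [-0.01,0.0178,0,0,0,0,1],
    [-0.0043,0.0077,0,0,0,0,1],
    [0,0,0,0,0,0,1],
    [0,0,0,0,0,0,1],
    [0,0,0,0,0,0,1]
  ]
}}

```text
clock: 11.32
position: [0.5372, 0.3406, 0.1968]
tcp_rot: [[-0.972, 0.237, -0.001], [0.237, 0.972, -0.001], [0.001, -0.002, -1.0]]
force: [1.2, -0.1, -2.0]
grip_width: 0.133
finger_force: 24.9
```

```bash
python3 - <<'E'
from h import *
st(); go(down([.538,.342,.0856],TH+180))
S=snap('side','side5')
cv2.imwrite('pics/c5.png',cv2.resize(S['image'][70:210,180:330,::-1],(640,600),interpolation=cv2.INTER_CUBIC))
E
```

```text
{'clock': np.float64(11.317), 'qpos': array([ 21.859,  34.671,  69.412,  -0.06 ,  75.996, -54.433]), 'position': array([0.537, 0.341, 0.197]), 'force': array([ 1.177, -0.097, -2.003]), 'ft_torque': array([ 0.064, -0.16 ,  0.039]), 'grip_width': np.float64(0.133), 'finger_force': np.float64(24.88)}
 d [ 0.0008  0.0014 -0.1112] rv [ 0.0839 -0.0528  0.0539] |d| 0.1112 |rv| 0.11
```

View pics/c5.png

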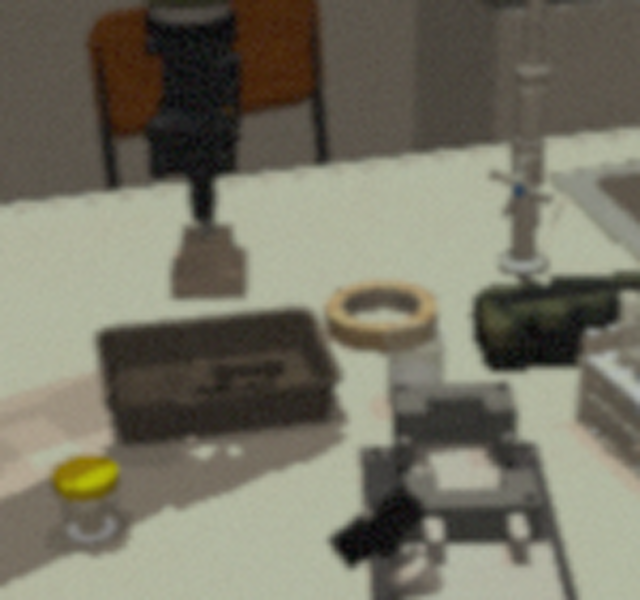

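The stand hangs upright at (208,265) in the crop, over the tray centre. I lower it, then finish slowly.

Request:
{"op": "play_rows", "data": {
  "commands": [
    [0,0,-0.008,0,0,0,1],
    [0,0,-0.018,0,0,0,1],
    [0,0,-0.022,0,0,0,1],
    [0,0,-0.022,0,0,0,1],
    [0,0,-0.018,0,0,0,1],
    [0,0,-0.01,0,0,0,1],
    [0,0,-0.004,0,0,0,1],
    [0,0,0,0,0,0,1]
  ]
}}

```text
clock: 12.03
position: [0.5367, 0.3412, 0.0945]
tcp_rot: [[-0.972, 0.236, -0.002], [0.236, 0.972, -0.001], [0.001, -0.002, -1.0]]
force: [-0.6, -0.6, -1.7]
grip_width: 0.131
finger_force: 24.9
```

Request:
{"op": "play_rows", "data": {
  "commands": [
    [0,0,-0.001,0,0,0,1],
    [0,0,-0.001,0,0,0,1],
    [0,0,-0.001,0,0,0,1],
    [0,0,-0.001,0,0,0,1],
    [0,0,0,0,0,0,1],
    [0,0,0,0,0,0,1]
  ]
}}

```text
clock: 12.53
position: [0.5367, 0.3417, 0.0913]
tcp_rot: [[-0.972, 0.236, -0.0], [0.236, 0.972, -0.001], [0.0, -0.001, -1.0]]
force: [0.8, -0.1, -2.4]
grip_width: 0.13
finger_force: 24.9
```

```bash
python3 - <<'E'
from h import *
st(); go(down([.538,.342,.0856],TH+180))
E
```

```text
{'clock': np.float64(12.533), 'qpos': array([ 21.965,  40.805,  75.539,  -0.04 ,  63.698, -54.389]), 'position': array([0.537, 0.342, 0.091]), 'force': array([ 0.812, -0.058, -2.369]), 'ft_torque': array([ 0.   , -0.181, -0.031]), 'grip_width': np.float64(0.13), 'finger_force': np.float64(24.88)}
 d [ 0.0013  0.0003 -0.0057] rv [ 0.0492 -0.0259 -0.0115] |d| 0.0059 |rv| 0.06
```

Request:
{"op": "play_rows", "data": {
  "commands": [
    [0,0,-0.0015,0,0,0,1],
    [0,0,-0.0015,0,0,0,1],
    [0,0,-0.001,0,0,0,1],
    [0,0,-0.0007,0,0,0,1],
    [0,0,0,0,0,0,1],
    [0,0,0,0,0,0,1]
  ]
}}

```text
clock: 13.03
position: [0.5367, 0.3417, 0.0864]
tcp_rot: [[-0.972, 0.236, -0.001], [0.236, 0.972, -0.001], [0.0, -0.001, -1.0]]
force: [-0.8, -0.4, -2.2]
grip_width: 0.135
finger_force: 24.9
```

Request:
{"op": "play_rows", "data": {
  "commands": [
    [0,0,-0.0005,0,0,0,1],
    [0,0,-0.0005,0,0,0,1],
    [0,0,0,0,0,0,1],
    [0,0,0,0,0,0,1]
  ]
}}

```text
clock: 13.37
position: [0.5367, 0.3417, 0.0854]
tcp_rot: [[-0.972, 0.236, -0.001], [0.236, 0.972, -0.001], [0.0, -0.001, -1.0]]
force: [0.6, -0.3, -1.9]
grip_width: 0.132
finger_force: 24.9
```

```bash
python3 - <<'E'
from h import *
st()
E
```

```text
{'clock': np.float64(13.367), 'qpos': array([ 21.965,  41.222,  75.766,  -0.041,  63.07 , -54.388]), 'position': array([0.537, 0.342, 0.085]), 'force': array([ 0.569, -0.332, -1.922]), 'ft_torque': array([ 0.008, -0.12 , -0.032]), 'grip_width': np.float64(0.132), 'finger_force': np.float64(24.88)}
```

Not in contact yet. I continue in 0.5 mm steps and watch the force.

Request:
{"op": "play_rows", "data": {
  "commands": [
    [0,0,-0.0005,0,0,0,1],
    [0,0,0,0,0,0,1]
  ]
}}

```text
clock: 13.53
position: [0.5367, 0.3417, 0.0849]
tcp_rot: [[-0.972, 0.236, -0.001], [0.236, 0.972, -0.001], [0.0, -0.001, -1.0]]
force: [-0.2, -0.6, -1.8]
grip_width: 0.132
finger_force: 24.9
```

Request:
{"op": "play_rows", "data": {
  "commands": [
    [0,0,-0.0005,0,0,0,1],
    [0,0,0,0,0,0,1]
  ]
}}

```text
clock: 13.7
position: [0.5368, 0.3419, 0.0848]
tcp_rot: [[-0.972, 0.236, -0.0], [0.236, 0.972, -0.001], [-0.0, -0.001, -1.0]]
force: [-0.7, 0.0, 1.3]
grip_width: 0.134
finger_force: 24.9
```

Request:
{"op": "play_rows", "data": {
  "commands": [
    [0,0,-0.0005,0,0,0,1],
    [0,0,0,0,0,0,1]
  ]
}}

```text
clock: 13.87
position: [0.5369, 0.3421, 0.0847]
tcp_rot: [[-0.972, 0.236, 0.0], [0.236, 0.972, -0.0], [-0.0, -0.0, -1.0]]
force: [-1.7, 1.8, 5.1]
grip_width: 0.133
finger_force: 24.9
```

Touched down gently. I release and rise.

Request:
{"op": "play_rows", "data": {
  "commands": [
    [0,0,0,0,0,0,0.75],
    [0,0,0,0,0,0,0.6],
    [0,0,0,0,0,0,0.5],
    [0,0,0,0,0,0,0.5],
    [0,0,0.02,0,0,0,0.5],
    [0,0,0.03,0,0,0,0.5],
    [0,0,0.03,0,0,0,0.5],
    [0,0,0.02,0,0,0,0.5]
  ]
}}

```text
clock: 14.53
position: [0.5371, 0.3418, 0.1867]
tcp_rot: [[-0.972, 0.236, 0.002], [0.236, 0.972, -0.0], [-0.002, 0.0, -1.0]]
force: [1.1, -0.9, 0.9]
grip_width: 0.499
finger_force: 0.0
```

```bash
python3 - <<'E'
from h import *
st()
go(handle(105,85.5,90),'back90')
S=snap('side','side6');T=snap('top','top6')
z=lambda c,x0,x1,y0,y1,w,h:cv2.resize(c['image'][y0:y1,x0:x1,::-1],(w,h),interpolation=cv2.INTER_CUBIC)
cv2.imwrite('pics/c6.png',np.hstack([z(S,190,320,110,260,400,460),z(T,120,310,110,240,400,460)]))
E
```

```text
{'clock': np.float64(14.533), 'qpos': array([ 21.962,  35.124,  70.201,  -0.043,  74.577, -54.397]), 'position': array([0.537, 0.342, 0.187]), 'force': array([ 1.088, -0.893,  0.859]), 'ft_torque': array([ 0.094, -0.088, -0.023]), 'grip_width': np.float64(0.499), 'finger_force': np.float64(0.0)}
back90 d [-0.0059 -0.3596 -0.0115] rv [-10.8588 -27.9544  14.6343] |d| 0.3598 |rv| 33.37
```

View pics/c6.png

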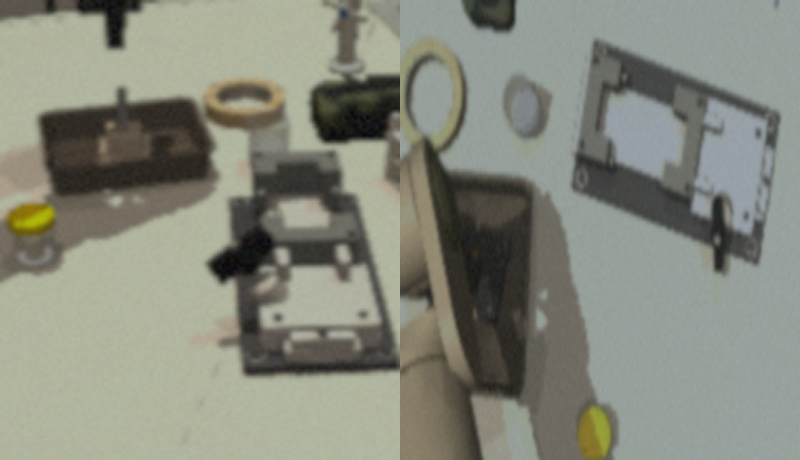

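The stand is upright in the tray, its post at about (122,95) in the left crop. The handle at (238,252) is turned as I left it. I go back to the handle.

Request:
{"op": "play_rows", "data": {
  "commands": [
    [-0.0005,-0.015,0.01,0,0,0,0.4],
    [-0.0005,-0.03,0,-0.99,-2.54,1.33,0.4],
    [-0.0005,-0.03,0,-0.99,-2.54,1.33,0.4],
    [-0.0005,-0.03,0,-0.99,-2.54,1.33,0.4],
    [-0.0005,-0.03,0,-0.99,-2.54,1.33,0.4],
    [-0.0005,-0.03,0,-0.99,-2.54,1.33,0.4],
    [-0.0005,-0.03,0,-0.99,-2.54,1.33,0.4],
    [-0.0005,-0.03,0,-0.99,-2.54,1.33,0.4]
  ]
}}

```text
clock: 15.3
position: [0.5319, 0.1154, 0.1927]
tcp_rot: [[-0.946, 0.084, 0.313], [0.057, 0.994, -0.095], [-0.319, -0.072, -0.945]]
force: [1.8, 0.2, -0.9]
grip_width: 0.599
finger_force: 0.0
```

Request:
{"op": "play_rows", "data": {
  "commands": [
    [-0.0005,-0.03,0,-0.99,-2.54,1.33,0.4],
    [-0.0005,-0.03,0,-0.99,-2.54,1.33,0.4],
    [-0.0005,-0.03,0,-0.99,-2.54,1.33,0.4],
    [-0.0005,-0.03,0,-0.99,-2.54,1.33,0.4],
    [0,-0.015,-0.01,0,0,0,0.4],
    [0,0,0,0,0,0,0.4],
    [0,0,0,0,0,0,0.4]
  ]
}}

```text
clock: 15.88
position: [0.5301, -0.0186, 0.1828]
tcp_rot: [[-0.876, 0.012, 0.481], [-0.052, 0.991, -0.12], [-0.479, -0.13, -0.868]]
force: [-0.5, 0.4, 0.6]
grip_width: 0.597
finger_force: 0.0
```

```bash
python3 - <<'E'
from h import *
st()
go(handle(105,85.5,90),'back90'); go(handle(105,85.5,40),'back40');go(handle(105,85.5,0),'grasp')
T=load('top6');S=snap('side','side7')
for car,ang in((85.5,105),(88,105),(85.5,100)):
    an=np.radians(ang);Rr=Ro.from_rotvec(an*A)
    X=Rr.apply([.866,0,.5]);Y=Rr.apply([0,1,0]);c=np.array([-76,-car,99])
    e=[mw(c+7*A+33*Y),mw(c+7*A-33*Y),mw(c+7*A)]
    print(car,ang,'top px in c6',(proj(T,e)-[120,110])*[400/190,460/130]+[400,0],'side',(proj(S,e)-[190,110])*[400/130,460/150])
E
```

```text
{'clock': np.float64(15.883), 'qpos': array([ -14.858,   11.742,  110.991,    0.896,   27.519, -106.759]), 'position': array([ 0.53 , -0.019,  0.183]), 'force': array([-0.514,  0.365,  0.649]), 'ft_torque': array([ 0.125,  0.07 , -0.022]), 'grip_width': np.float64(0.597), 'finger_force': np.float64(0.0)}
back90 d [ 0.0011  0.0008 -0.0076] rv [ 0.0569 -0.2682  0.1754] |d| 0.0077 |rv| 0.33
back40 d [ 0.0254 -0.0051 -0.0509] rv [ 0.0569 -0.2682  0.1754] |d| 0.0571 |rv| 0.33
grasp d [ 0.0448 -0.0098 -0.0856] rv [ 0.0569 -0.2682  0.1754] |d| 0.0971 |rv| 0.33
85.5 105 top px in c6 [[717.0976 272.0167]
 [714.7835 202.7667]
 [715.9529 237.7471]] side [[204.1442 263.4959]
 [261.6096 223.3148]
 [232.831  243.4376]]
88 105 top px in c6 [[718.7174 272.665 ]
 [716.4369 203.4239]
 [717.5894 238.4   ]] side [[204.2247 265.0083]
 [261.8082 224.7497]
 [232.9703 244.9113]]
85.5 100 top px in c6 [[715.1912 271.9076]
 [716.7301 202.8586]
 [715.9529 237.7471]] side [[203.4903 262.0932]
 [262.4111 224.6296]
 [232.831  243.4376]]
```

Consistent with the picture. I go in and grip.

Request:
{"op": "play_rows", "data": {
  "commands": [
    [0.0074,-0.0016,-0.0141,0,-0.25,0.17,0.4],
    [0.0074,-0.0016,-0.0143,0,0,0,0.4],
    [0.0075,-0.0016,-0.0143,0,0,0,0.4],
    [0.0075,-0.0017,-0.0143,0,0,0,0.4],
    [0.0075,-0.0017,-0.0143,0,0,0,0.4],
    [0.0075,-0.0017,-0.0143,0,0,0,0.4],
    [0,0,0,0,0,0,0.4],
    [0,0,0,0,0,0,0.4]
  ],
  "force": 35
}}

```text
clock: 16.6
position: [0.5754, -0.027, 0.098]
tcp_rot: [[-0.873, 0.007, 0.487], [-0.058, 0.991, -0.117], [-0.484, -0.131, -0.865]]
force: [0.6, -0.6, 1.0]
grip_width: 0.601
finger_force: 0.0
```

```bash
python3 - <<'E'
from h import *
st(); go(handle(105,85.5,0),'grasp')
E
```

```text
{'clock': np.float64(16.6), 'qpos': array([ -14.533,   25.035,  108.295,    1.7  ,   16.618, -107.601]), 'position': array([ 0.575, -0.027,  0.098]), 'force': array([ 0.638, -0.554,  0.983]), 'ft_torque': array([ 0.117,  0.16 , -0.   ]), 'grip_width': np.float64(0.601), 'finger_force': np.float64(0.0)}
grasp d [-0.0004 -0.0014 -0.0008] rv [ 0.0789  0.0457 -0.1921] |d| 0.0017 |rv| 0.21
```

Request:
{"op": "play_rows", "data": {
  "commands": [
    [0,0,-0.0005,0,0,0,1],
    [0,0,0,0,0,0,1],
    [0,0,0,0,0,0,1],
    [0,0,0,0,0,0,1],
    [0,0,0,0,0,0,1],
    [0,0,0,0,0,0,1],
    [0,0,0,0,0,0,1],
    [0,0,0,0,0,0,1]
  ]
}}

```text
clock: 17.27
position: [0.5755, -0.0282, 0.098]
tcp_rot: [[-0.873, 0.008, 0.488], [-0.057, 0.991, -0.119], [-0.485, -0.131, -0.865]]
force: [-2.9, 2.1, 3.6]
grip_width: 0.157
finger_force: 35.0
```

Request:
{"op": "play_rows", "data": {
  "commands": [
    [0.0012,0.0049,0,0,0,0,1],
    [0.0024,0.0097,0,0,0,0,1],
    [0.0024,0.0097,0,0,0,0,1],
    [0.0024,0.0097,0,0,0,0,1],
    [0.0024,0.0097,0,0,0,0,1],
    [0.0024,0.0097,0,0,0,0,1],
    [0.0024,0.0097,0,0,0,0,1],
    [0.0024,0.0097,0,0,0,0,1]
  ]
}}

```text
clock: 17.93
position: [0.5935, 0.0446, 0.098]
tcp_rot: [[-0.873, 0.009, 0.488], [-0.057, 0.991, -0.119], [-0.485, -0.132, -0.865]]
force: [-2.0, -2.3, 3.9]
grip_width: 0.154
finger_force: 35.0
```

```bash
python3 - <<'E'
from h import *
st(); go(handle(105,0,0),'closed')
E
```

```text
{'clock': np.float64(17.933), 'qpos': array([ -5.302,  27.31 , 104.396, -13.159,  18.884, -85.42 ]), 'position': array([0.594, 0.045, 0.098]), 'force': array([-1.989, -2.254,  3.884]), 'ft_torque': array([-0.356,  0.201, -0.222]), 'grip_width': np.float64(0.154), 'finger_force': np.float64(35.001)}
closed d [ 0.0016  0.01   -0.0008] rv [ 0.133   0.1138 -0.0771] |d| 0.0102 |rv| 0.19
```

Request:
{"op": "play_rows", "data": {
  "commands": [
    [0.001,0.0039,0,0,0,0,1],
    [0.001,0.0039,0,0,0,0,1],
    [0.0004,0.0015,0,0,0,0,1],
    [0,0,0,0,0,0,1]
  ]
}}

```text
clock: 18.27
position: [0.5959, 0.0541, 0.098]
tcp_rot: [[-0.873, 0.008, 0.488], [-0.057, 0.991, -0.118], [-0.485, -0.131, -0.865]]
force: [-4.0, 1.6, 4.7]
grip_width: 0.157
finger_force: 35.0
```

Request:
{"op": "play_rows", "data": {
  "commands": [
    [0.0002,0.001,0,0,0,0,1],
    [0.0002,0.001,0,0,0,0,1],
    [0,0,0,0,0,0,1]
  ]
}}

```text
clock: 18.52
position: [0.5963, 0.0557, 0.098]
tcp_rot: [[-0.873, 0.009, 0.488], [-0.057, 0.991, -0.119], [-0.485, -0.131, -0.865]]
force: [-3.7, 0.6, 5.4]
grip_width: 0.154
finger_force: 35.0
```

```bash
python3 - <<'E'
from h import *
st(); go(handle(105,0,0),'closed')
E
```

```text
{'clock': np.float64(18.517), 'qpos': array([ -3.954,  27.74 , 103.651, -14.781,  19.406, -82.745]), 'position': array([0.596, 0.056, 0.098]), 'force': array([-3.696,  0.6  ,  5.399]), 'ft_torque': array([0.123, 0.217, 0.03 ]), 'grip_width': np.float64(0.154), 'finger_force': np.float64(35.001)}
closed d [-0.0012 -0.0011 -0.0008] rv [ 0.1056  0.1366 -0.0936] |d| 0.0018 |rv| 0.2
```

Request:
{"op": "play_rows", "data": {
  "commands": [
    [0.0002,0.001,0,0,0,0,1],
    [0,0,0,0,0,0,1]
  ]
}}

```text
clock: 18.68
position: [0.5964, 0.0562, 0.098]
tcp_rot: [[-0.873, 0.009, 0.487], [-0.056, 0.991, -0.119], [-0.484, -0.132, -0.865]]
force: [-5.6, -4.1, 6.9]
grip_width: 0.156
finger_force: 35.0
```

Request:
{"op": "play_rows", "data": {
  "commands": [
    [0.0002,0.001,0,0,0,0,1],
    [0,0,0,0,0,0,1]
  ]
}}

```text
clock: 18.85
position: [0.5964, 0.0563, 0.098]
tcp_rot: [[-0.874, 0.01, 0.487], [-0.056, 0.991, -0.121], [-0.483, -0.133, -0.865]]
force: [-6.8, -10.6, 8.7]
grip_width: 0.158
finger_force: 35.0
```

Request:
{"op": "play_rows", "data": {
  "commands": [
    [0.0002,0.001,0,0,0,0,1],
    [0,0,0,0,0,0,1]
  ]
}}

```text
clock: 19.02
position: [0.5965, 0.0565, 0.098]
tcp_rot: [[-0.874, 0.01, 0.486], [-0.056, 0.991, -0.122], [-0.483, -0.133, -0.866]]
force: [-9.7, -17.1, 9.3]
grip_width: 0.154
finger_force: 35.0
```

The slide is hard against the stop. Now I screw the clamp tight.

Request:
{"op": "play_rows", "data": {
  "commands": [
    [-0.0002,-0.001,0,3.4,-0.825,-6.06,1],
    [0,0,0,3.4,-0.825,-6.06,1],
    [0,0,0,3.4,-0.825,-6.06,1],
    [0,0,0,3.4,-0.825,-6.06,1],
    [0,0,0,3.4,-0.825,-6.06,1],
    [0,0,0,3.4,-0.825,-6.06,1],
    [0,0,0,3.4,-0.825,-6.06,1],
    [0,0,0,3.4,-0.825,-6.06,1]
  ]
}}

```text
clock: 19.68
position: [0.5961, 0.0556, 0.0979]
tcp_rot: [[-0.476, 0.734, 0.484], [0.794, 0.596, -0.123], [-0.379, 0.326, -0.866]]
force: [-10.8, -16.9, 9.3]
grip_width: 0.159
finger_force: 35.0
```

Request:
{"op": "play_rows", "data": {
  "commands": [
    [0,0,0,3.4,-0.825,-6.06,1],
    [0,0,0,3.4,-0.825,-6.06,1],
    [0,0,0,3.4,-0.825,-6.06,1],
    [0,0,0,3.4,-0.825,-6.06,1],
    [0,0,0,3.4,-0.825,-6.06,1],
    [0,0,0,3.4,-0.825,-6.06,1],
    [0,0,0,0,0,0,1]
  ]
}}

```text
clock: 20.27
position: [0.5956, 0.0555, 0.0976]
tcp_rot: [[0.138, 0.866, 0.481], [0.988, -0.089, -0.123], [-0.064, 0.493, -0.868]]
force: [-14.4, -18.6, 10.1]
grip_width: 0.154
finger_force: 35.0
```

```bash
python3 - <<'E'
from h import *
st(); go(handle(0,0,0),'tight'); s=monitor.read_state(); print('axis torque',s['ft_torque']@(RM@A))
E
```

```text
{'clock': np.float64(20.267), 'qpos': array([ -3.859,  27.802, 103.469, -15.321,  20.024,  16.213]), 'position': array([0.596, 0.055, 0.098]), 'force': array([-14.414, -18.636,  10.139]), 'ft_torque': array([-2.641,  1.085, -1.711]), 'grip_width': np.float64(0.154), 'finger_force': np.float64(35.004)}
tight d [-0.0004 -0.0008 -0.0004] rv [ 3.503  -1.103  -5.6631] |d| 0.001 |rv| 6.75
axis torque -0.07068147316433415
```

Request:
{"op": "play_rows", "data": {
  "commands": [
    [0.0,-0.001,0,1.7,-0.41,-3.03,1],
    [0,0,0,1.7,-0.41,-3.03,1],
    [0,0,0,0,0,0,1]
  ]
}}

```text
clock: 20.52
position: [0.5954, 0.0553, 0.0976]
tcp_rot: [[0.239, 0.843, 0.481], [0.971, -0.205, -0.122], [-0.004, 0.496, -0.868]]
force: [-14.3, -11.7, 10.9]
grip_width: 0.161
finger_force: 35.0
```

Request:
{"op": "play_rows", "data": {
  "commands": [
    [0,0,0,1,-0.24,-1.75,1],
    [0,0,0,0,0,0,1],
    [0,0,0,0,0,0,1]
  ]
}}

```text
clock: 20.77
position: [0.5954, 0.0553, 0.0975]
tcp_rot: [[0.265, 0.836, 0.481], [0.964, -0.235, -0.122], [0.011, 0.496, -0.868]]
force: [-13.6, -11.2, 10.9]
grip_width: 0.151
finger_force: 35.0
```

```bash
python3 - <<'E'
from h import *
st(); go(handle(0,0,0),'tight'); s=monitor.read_state(); print('axis torque',s['ft_torque']@(RM@A))
E
```

```text
{'clock': np.float64(20.767), 'qpos': array([ -3.912,  27.787, 103.502, -15.048,  19.993,  24.455]), 'position': array([0.595, 0.055, 0.098]), 'force': array([-13.603, -11.23 ,  10.863]), 'ft_torque': array([-2.101,  1.187, -0.705]), 'grip_width': np.float64(0.151), 'finger_force': np.float64(35.003)}
tight d [-0.0003 -0.0006 -0.0003] rv [-0.6911 -0.0849  1.7093] |d| 0.0008 |rv| 1.85
axis torque 0.5504548249106516
```

The torque about the stem axis has jumped to 0.55 N m, so the clamp is on its tight stop. I release and retreat along the stem.

Request:
{"op": "play_rows", "data": {
  "commands": [
    [-0.001,-0.001,0,0,0,0,0.7],
    [0,0,0,0,0,0,0.5],
    [0,0,0,0,0,0,0.4],
    [0,0,0,0,0,0,0.4],
    [0,0,0,0,0,0,0.4],
    [-0.0049,0.0012,0.0087,0,0,0,0.4],
    [-0.0097,0.0024,0.0173,0,0,0,0.4],
    [-0.0097,0.0024,0.0173,0,0,0,0.4]
  ]
}}

```text
clock: 21.43
position: [0.5706, 0.0621, 0.1416]
tcp_rot: [[0.264, 0.835, 0.484], [0.964, -0.236, -0.119], [0.014, 0.498, -0.867]]
force: [0.5, -0.0, -0.3]
grip_width: 0.598
finger_force: 0.0
```

Request:
{"op": "play_rows", "data": {
  "commands": [
    [-0.0097,0.0024,0.0173,0,0,0,0.4],
    [-0.0097,0.0024,0.0173,0,0,0,0.4],
    [-0.0097,0.0024,0.0173,0,0,0,0.4],
    [-0.02,-0.03,0.02,0,0,0,0.4],
    [-0.02,-0.035,0.01,0,0,0,0.4],
    [-0.02,-0.035,0.01,0,0,0,0.4],
    [-0.01,-0.035,0,0,0,0,0.4],
    [0,0,0,0,0,0,0.4]
  ]
}}

```text
clock: 22.1
position: [0.4709, -0.0706, 0.2345]
tcp_rot: [[0.269, 0.831, 0.486], [0.963, -0.239, -0.124], [0.013, 0.502, -0.865]]
force: [-0.4, 1.0, -0.7]
grip_width: 0.596
finger_force: 0.0
```

Request:
{"op": "play_rows", "data": {
  "commands": [
    [-0.01,-0.035,0,0,0,0,0.4],
    [-0.01,-0.035,0,0,0,0,0.4],
    [-0.01,-0.035,0,0,0,0,0.4],
    [-0.01,-0.035,0,0,0,0,0.4],
    [0,0,0,0,0,0,0.4],
    [0,0,0,0,0,0,0.4]
  ]
}}

```text
clock: 22.6
position: [0.4318, -0.2068, 0.2332]
tcp_rot: [[0.267, 0.833, 0.484], [0.964, -0.239, -0.121], [0.015, 0.499, -0.867]]
force: [0.5, 0.2, -0.0]
grip_width: 0.599
finger_force: 0.0
```

```bash
python3 - <<'E'
from h import *
st()
S=snap('side','side8');T=snap('top','top8')
z=lambda c,x0,x1,y0,y1,w,h:cv2.resize(c['image'][y0:y1,x0:x1,::-1],(w,h),interpolation=cv2.INTER_CUBIC)
cv2.imwrite('pics/c8.png',np.hstack([z(S,185,325,110,260,400,429),z(T,120,310,105,240,400,284+145)]))
E
```

```text
{'clock': np.float64(22.6), 'qpos': array([-47.709,   0.795, 114.801,  24.701,  41.514, -47.324]), 'position': array([ 0.432, -0.207,  0.233]), 'force': array([ 0.498,  0.223, -0.02 ]), 'ft_torque': array([ 0.113,  0.163, -0.008]), 'grip_width': np.float64(0.599), 'finger_force': np.float64(0.0)}
```

View pics/c8.png

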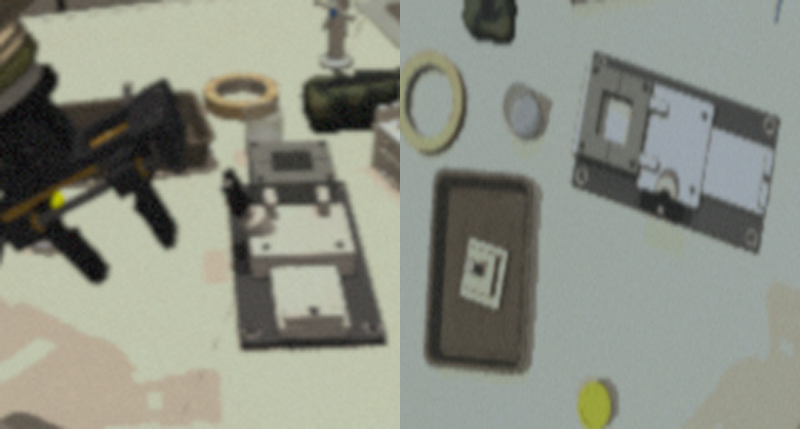

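The mould is closed, with no gap at the parting line near (615,120). The handle is back along the bed at about (660,205), and the stand is upright in the tray at (484,272). I check the saddle against the first picture and hand in if it matches.

```bash
python3 - <<'E'
from h import *
a,b=[load(n)['image'].mean(2).astype(np.float32) for n in('top0','top8')]
A_,B_=a[130:175,232:278],b[130:175,232:278]
sh=cv2.phaseCorrelate(A_-A_.mean(),B_-B_.mean()); print(sh,abs(A_-B_).mean(),abs(A_-B_).max())
if np.hypot(*sh[0])<.3 and abs(A_-B_).mean()<6: print(order.finish_job())
E
```

```text
((-0.013374556100067991, 0.5498853236492849), 0.9872717972154971) 4.697907 23.333328
```

```bash
python3 - <<'E'
from h import *
a,b=[load(n)['image'].mean(2).astype(np.float32) for n in('top0','top8')]
for n,(y0,y1,x0,x1) in dict(saddle=(130,175,232,278),fixed=(115,165,195,240),baseend=(135,190,270,306),tape=(115,160,112,156),rack=(75,108,190,265),handle=(155,178,228,262)).items():
    A_,B_=a[y0:y1,x0:x1],b[y0:y1,x0:x1]; print(n,cv2.phaseCorrelate(A_-A_.mean(),B_-B_.mean()))
E
```

```text
saddle ((-0.013374556100067991, 0.5498853236492849), 0.9872717972154971)
fixed ((0.6697409650261967, 0.22602824112021125), 0.5862795037163628)
baseend ((0.016044981795744206, 0.006760779309235687), 0.9631162268144113)
tape ((0.5187434249431639, 0.5603378749333778), 0.9676315081561053)
rack ((0.5278794410013816, 0.05523041144674323), 0.924577257015087)
handle ((0.006835724462455062, -0.06022349922046999), 0.9920349877189707)
```

The 0.5 px values appear only along odd window sizes, and even the untouched tape and rack show them, so they come from the method. The even-sized handle and base windows show no shift. I hand in.

```bash
python3 -c "
from h import *
print(order.finish_job())"
```

```text
the job is handed in; nothing more can be done
None
```

The job is handed in: the stand is upright in the empty tray, and the mould is fully closed with its clamp screwed tight, at 22.6 s on the robot's clock; the judging result was not shown.

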